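# Check an off-road board wheel and clip its hub cap in

## Robot

A 6-joint arm with a two-finger parallel gripper is mounted at the origin on the work surface. World frame = base frame: x ahead of the robot, y to its left, z up, the work surface at z = 0. Lengths are in mm, angles in rad, forces in N, time in s.
With the tool pointing down it reaches from about 400 to 825 mm from the base axis. Payload 7 kg.
Tool frame: the origin (TCP) lies on the mounting face of the last link; the fingertips stand 178 mm ahead of it and the grasp point (between the pads) lies 159 mm ahead of it; z points along the fingers, y is the line along which they close (so a half turn about z gives the same grasp; the last joint's range is limited). The gripper opens to 88 mm and grips with 3 to 60 N. Pads are 19 mm wide; open, the fingers measure 130 mm over their backs; the gripper's body (78 mm by 193 mm) begins 47 mm behind the grasp point.
Start: joints at [-0.916, 0.359, 0.012, 0, -1.224, -0.288], TCP at [242.048, -630.086, 404.661] pointing down, gripper open.
Joint ranges: [-3.07, 3.07], [-1.43, 2.12], [-1.02, 1.25], [-3.03, 1.67], [-3.05, -0], [-3.03, 3.03]. Speed limits (rad/s): [2.39, 2.39, 3.01, 3.14, 3.14, 3.14].

## Interface

Orientations are given as a rotation vector (axis times angle).
In Python, from cell import robot gives the robot as it stands.
- The arm moves only by the tool apply_moves, never from a script. Its argument "deltas" is a list of rows, each a list of 3 entries, a list of its own where there are three numbers: the closure in counts, from 0 (fully open) to 255 (shut), then the shift along the tool's x, y, z in m, then the turn, a rotation vector about the tool's x, y, z in degrees. In form: [[claw, [dx, dy, dz], [wx, wy, wz]], ...]. A call has 1 to 12 rows; each row is the pose to reach, as a shift and turn from the pose commanded when the call began, along the tool's axes at that moment; what a row does not reach only later rows make up. A row lasts 1/12 s, in which the tool goes at most 41.7 mm and 7.16 degrees, less where a joint would pass 70% of its speed; a pose out of reach is approached as far as the arm can. A call with a gripper value outside its range is refused whole. The fingers move at their own pace and stop on an object; the grip force is fixed at half the most. Time passes only in rows, so rows that repeat a pose let the fingers close. It gives the time, the measured TCP pose, the force, the opening and the grip force at its end, in the units of the state.
- robot.get_state(): the state, without advancing time (a new reading comes with each control period).
- robot.camera(name): name is "side" or "top"; returns the picture (420x560x3 uint8, red, green, blue); there is no depth.
- robot.camera_model(name): a dict with "vertical_fov" (degrees; the focal length in pixels is half the picture's height over the tangent of half this angle, whatever the lens; pixels are square), "cx", "cy" (the principal point, pixels), "R" (3x3) and "t" (3): a world point X has camera coordinates R X + t. Camera axes: x right, y down, z forward; pixel columns grow to the right and rows downward; lengths in mm; the calibration is good to about 2 mm. A picture is of the moment at which its call begins. camera_model takes no time and is no camera call.
- robot.close_job(): hands the job in; it is judged then, once.
The state is a dict: "t": time; "qpos": joint angles; "qvel": joint speeds; "joint_torque": joint torques, N m; "eef_pos": TCP position; "tcp_rot": TCP orientation; "force": force on the tool from outside, world axes, zero at the start; "ft_torque": the same for the moment, N m; "finger_gap": finger opening in mm; "grip_force": force on a finger pad.
Only numpy, scipy, OpenCV 4.12 (cv2) and the standard library are available. Lean on these libraries where they do the work, as an engineer would, in place of code of your own. Each camera call takes 0.05 s, during which the arm holds its last target. There are 200 camera calls.

## Task

The off-road board's wheel sits on its axle in the bench vise: turn it by hand through one full turn, either way round, to see that the bearings run free. Then take the larger of the two hub caps from the bench and press it straight down into the open hub until it snaps and its flange sits flush, and finish while still holding it pressed home with about 10 N (do not let go). Leave everything else on the bench where it lies.

Things in the scene. Friction and masses are not known exactly. Their poses are not given: they have to be found in the camera images.
- wheel (a joint): angle (rad) of the 300 mm black wheel about its upright axle; 0 at the start, grows anticlockwise seen from above, no stops. Light drag (about 0.035 N m, under 1 N at the spokes); let go, it soon stops. Five spokes, 16 mm wide, 26 mm tall, run from the hub (radius 31 mm) to the rim (inner radius 94 mm, tyre out to 151 mm). Tyre top 149 mm above the bench, spoke tops 138 mm
- window (a point): middle of one of the five open windows between spokes, 61 mm from the wheel's axis, level with the spokes' tops (138 mm above the bench); turns with the wheel. Its two spokes stand 36 degrees to either side, seen from the axle. Free below down to the vise jaws, 75 mm above the bench. Closed fingers 20 mm down in it, led round the axle on a 61 mm circle, push the wheel round by a spoke
- hub_seat: open mouth of the wheel's hub; origin at the centre of its flat top ring (the cap's seat, 62 mm across, 153 mm above the bench), on the wheel's axis; z up, turns with the wheel. Round bore 51 mm wide; the axle nut inside lies below the cap's reach. Six sprung clip noses stand in the bore 4 mm below the ring, on a circle 41 mm wide
- hub_cap: the larger black hub cap, round, about 50 g, standing on its skirt, grip up; origin at the centre of the skirt's lower end, z up. Skirt 0 to 16 mm: lead-in taper from 37 mm wide to a 46 mm barb at 7 mm, then back to a 40 mm neck; flange 62 mm wide at 16 to 20 mm; round grip 36 mm wide at 20 to 34 mm, chamfered to the top at 38 mm. Any turn about z will do
- hub_cap_rim (a point): centre of the underside of the larger cap's flange, 16 mm above hub_cap; lies at hub_seat when the cap is home. Laid in the bore the cap stops on the clips with this point about 10 mm above the seat; pushing it on takes up to about 10 to 15 N until, about 6 mm above the seat, the force drops suddenly and the flange goes down on the seat
- small_cap: a smaller cap of the same shape for another hub (flange 41 mm, 25 mm tall); a bystander
- bearing: steel ball bearing lying flat, 32 mm wide, 10 mm high; a bystander
- binding_disc: grey toothed mounting disc of a snowboard binding, 100 mm wide, 8 mm high; a bystander
- screwdriver: black-handled screwdriver, 200 mm long; a bystander
- wrench: steel spanner, 170 mm long; a bystander
- mallet: rubber mallet with a wooden handle, 260 mm long; a bystander
Not all that is in view belongs to the job. Leave any blue or red look-alike of the hub_cap alone.

How it is judged (in metres and radians):
On the way, in this order (a step that is already met when the one before it is completed fails the run):
1. the wheel has been turned through one full turn, either way, before the cap goes on ((value of joint wheel above 6.2 rad or value of joint wheel below -6.2 rad)), for 0.1 s.
2. the larger cap has snapped home on the hub, flange flush on its seat (z of hub_cap_rim in the frame of hub_seat between -0.004 and 0.002 m and horizontal distance between hub_cap_rim and hub_seat below 0.004 m and angle between the z axis of hub_cap and the z axis of hub_seat, either way round below 0.06 rad), for 0.2 s.
At the end, for the whole second after the job is handed in: the larger cap is snapped home in the wheel's hub (flange within 2 mm of the seat, centred within 4 mm, square within 0.06 rad) and the robot is touching it and still pressing it down on the seat with more than 4 N (all of step 2 and contact force between hub_cap and hub_seat above 4 N and contact force between any of the fingers, the arm and hub_cap above 3 N); the arm keeps its last pose, push and grip.
It fails at once if the small cap, bearing or binding disc was moved by more than 30 mm (distance of any of small_cap, bearing, binding_disc from where it was at the start of the episode above 0.03 m).
It fails at once if the screwdriver, wrench or mallet was moved by more than 40 mm (distance of any of screwdriver, wrench, mallet from where it was at the start of the episode above 0.04 m).
It also fails if it takes over 72 s, if anything falls off the work surface, if the arm or the gripper's body presses on something with over 40 N, if the wrist force passes 120 N, or if a joint passes its speed limit or range.

## Working session

There is one attempt and no reset: what is moved stays moved. The work goes in short steps, Python scripts to look and compute and a tool call to move; the robot and the scene stay as the last step left them, time stands still between calls to the robot, and variables do not carry over. Pictures are saved under pics/ and viewed, at most 10 in all, crops included, and the job is handed in when it is done.

Besides the shell and the picture viewer there is one more tool, called after ">>>" as name(argument=value, ...) on one line, values as JSON. apply_moves: Moves the arm, as the interface text tells. Its arguments: {"type":"object","properties":{"deltas":{"type":"array","items":{"type":"array"}}},"required":["deltas"]}

```bash
mkdir -p pics; ls; python3 - <<'E'
from cell import robot
import cv2,json
for n in("top","side"):
    cv2.imwrite(f"pics/{n}0.png",robot.camera(n)[:,:,::-1]); print(n,robot.camera_model(n))
print(robot.get_state())
E
```

```text
pics
top {'vertical_fov': 57.26055498637994, 'cx': 273.6547295461653, 'cy': 213.49158376686574, 'R': array([[ 0.01893575, -0.99957142, -0.02232532],
       [-0.99434683, -0.01649403, -0.10489202],
       [ 0.10447883,  0.02418532, -0.99423299]]), 't': array([  20.5453023 ,  619.81103644, 1220.63592646])}
side {'vertical_fov': 50.70585673127748, 'cx': 276.8459748875101, 'cy': 205.709447246427, 'R': array([[-0.9767941 , -0.21325109,  0.0199315 ],
       [-0.12154084,  0.4752706 , -0.87140443],
       [ 0.17635509, -0.85360519, -0.49016023]]), 't': array([ 571.23207501,  153.56239304, 1297.24078694])}
{'t': 0.1, 'qpos': array([-9.15920338e-01,  3.59336265e-01,  1.11588226e-02, -2.92676223e-04,
       -1.22411733e+00, -2.88075952e-01]), 'qvel': array([-0.00012059, -0.00206604,  0.00089935,  0.00095445,  0.00081914,
       -0.00077246]), 'joint_torque': array([-1.54722653e-03, -5.84164774e+01,  2.93750435e+01,  7.01559395e+00,
        1.01078401e-02, -8.15171256e-05]), 'eef_pos': array([ 241.99585661, -629.94940698,  403.80908587]), 'tcp_rot': array([ 5.72710171e-01, -3.08850554e+00, -2.29297611e-03]), 'force': array([ 0.68598158, -0.32705925, -0.31295118]), 'ft_torque': array([-0.02735925, -0.02139551, -0.00285514]), 'grip_force': 0.0, 'finger_gap': 87.25729840327118}
```

View pics/top0.png

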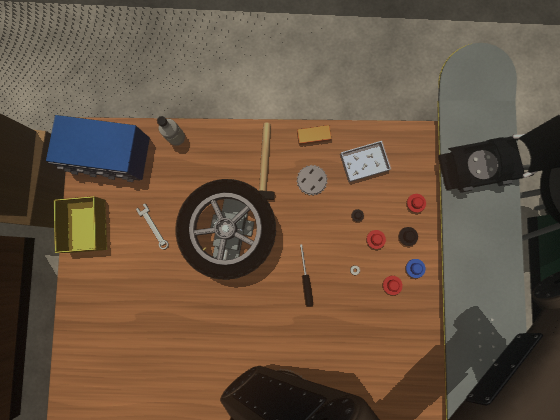

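View pics/side0.png

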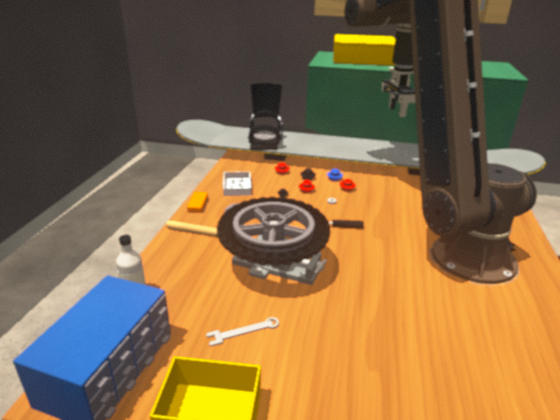

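The top view shows the large black cap at about (408,236), the small cap at (358,215) and the wheel hub at (225,229). In the side view the hub is at (273,223) and the large cap at about (308,173). Next I'll enlarge these areas and measure.

```bash
cat > h.py <<'E'
import numpy as np,cv2
from cell import robot
def cam(n):
    m=robot.camera_model(n); f=210/np.tan(np.radians(m["vertical_fov"]/2)); return m["R"],m["t"],f,m["cx"],m["cy"]
def at(n,u,v,z):
    R,t,f,cx,cy=cam(n); d=R.T@[(u-cx)/f,(v-cy)/f,1]; c=-R.T@t; return c+d*(z-c[2])/d[2]
def px(n,X):
    R,t,f,cx,cy=cam(n); p=R@np.asarray(X,float)+t; return np.array([f*p[0]/p[2]+cx,f*p[1]/p[2]+cy])
E
python3 - <<'E'
from h import *
t=cv2.imread("pics/top0.png"); s=cv2.imread("pics/side0.png")
up=lambda a,w,h:cv2.resize(a,(w,h),interpolation=cv2.INTER_CUBIC)
A=up(t[180:280,175:275],400,400); B=up(t[190:290,340:440],400,400)
C=up(s[190:265,210:335],400,200)[:200]; D=up(s[150:200,270:370],400,200)
cv2.imwrite("pics/z1.png",np.vstack([np.hstack([A,B]),np.hstack([C,D])]))
g=t.max(2)
for nm,(u,v,r) in dict(cap=(408,236,13),small=(358,215,10)).items():
    m=np.zeros_like(g);cv2.circle(m,(u,v),r,255,-1); b=((g<50)&(m>0)).astype(np.uint8)
    n,l,st,c=cv2.connectedComponentsWithStats(b); print(nm,st[1:],c[1:])
for z in(18,38): print("cap",z,at("top",408.3,236.3,z))
print("hub top",at("top",225,229,153),"side",at("side",273,223,153))
print("cap side",at("side",308,173,20))
R,tt,f,_,_=cam("top");print(f, f/(np.linalg.norm(R@np.array([600,0,153])+tt)))
E
```

```text
cap [[400 227  18  19 245]] [[408.51020408 235.95918367]]
small [[354 212   8   8  30]] [[357.3 215.5]]
cap 18 [ 553.61356413 -407.32306093   18.        ]
cap 38 [ 552.57910669 -400.8434558    38.        ]
hub top [558.50619832 170.82750653 153.        ] side [555.76067005 194.30365098 153.        ]
cap side [ 550.78914746 -415.68875093   20.        ]
384.6834264987856 0.33995039769816365
```

View pics/z1.png

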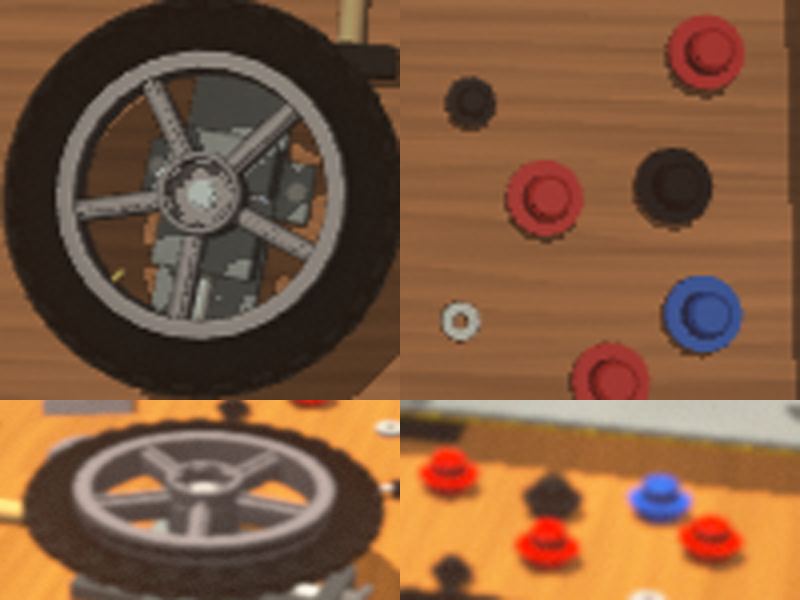

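```bash
python3 - <<'E'
from h import *
H=at("top",225.6,228.2,153); C=at("top",408.5,236.7,20); print(H,C)
print("hub in side",px("side",H),"cap flange in side",px("side",C), px("side",C+[0,0,18]))
t=cv2.imread("pics/top0.png"); s=cv2.imread("pics/side0.png")
# overlay model circles
a=np.linspace(0,2*np.pi,90)
def ring(im,n,c,r,z,col):
    p=np.array([px(n,[c[0]+r*np.cos(k),c[1]+r*np.sin(k),z]) for k in a]); cv2.polylines(im,[np.round(p*16*4).astype(np.int32)],True,col,1,cv2.LINE_AA,4)
out=[]
for n,im in(("top",t),("side",s)):
    b=cv2.resize(im,None,fx=4,fy=4,interpolation=cv2.INTER_CUBIC)
    for r,z,col in((31,153,(0,255,0)),(94,138,(0,255,255)),(151,120,(255,255,0))): ring(b,n,H,r,z,col)
    for r,z,col in((31,20,(0,255,0)),(18,34,(0,255,255))): ring(b,n,C,r,z,col)
    out.append(b)
T,S=out
I=np.vstack([np.hstack([T[720:1120,700:1100],T[800:1200,1400:1800]]),np.hstack([S[780:980,880:1280],S[600:800,1080:1480]])])
cv2.imwrite("pics/z2.png",I)
E
```

```text
[560.89172248 169.13391953 153.        ] [ 552.22364634 -407.2965761    20.        ]
hub in side [273.20705839 217.93090264] cap flange in side [307.30800061 173.84525821] [307.55617294 169.64908804]
```

View pics/z2.png

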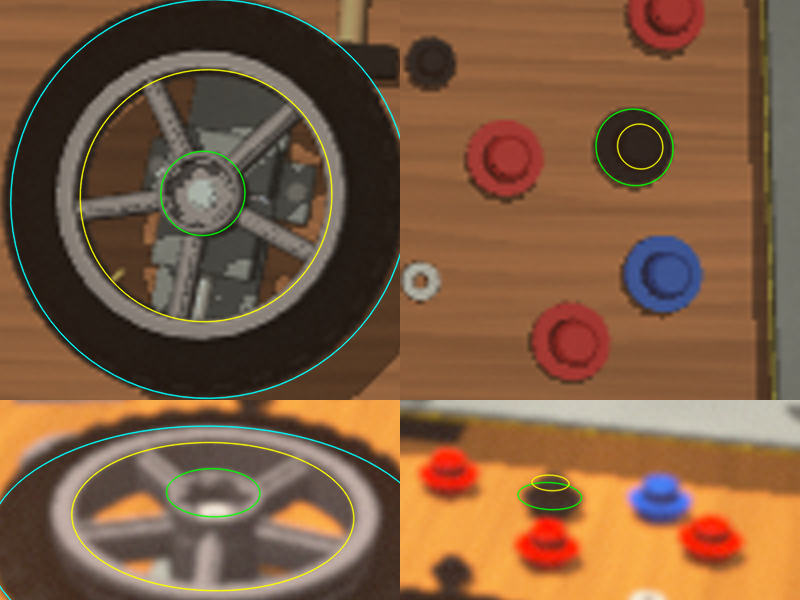

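The measurement is consistent: projected into the side view, the hub (561,169) and cap (552,-407) both fall on their images, and the given radii fit too. One window lies at about -82°. I'll move above it with the fingers closed and the tool squared to the world axes.

>>> apply_moves(deltas=[[255, [-0.57, 0.572, 0], [0, 0, 21]], [255, [-0.57, 0.572, 0], [0, 0, 21]], [255, [-0.57, 0.572, 0], [0, 0, 21]], [255, [-0.57, 0.572, 0], [0, 0, 21]], [255, [-0.57, 0.572, 0], [0, 0, 21]], [255, [-0.57, 0.572, 0], [0, 0, 21]], [255, [-0.57, 0.572, 0], [0, 0, 21]], [255, [-0.57, 0.572, 0], [0, 0, 21]], [255, [-0.57, 0.572, 0], [0, 0, 21]], [255, [-0.57, 0.572, 0], [0, 0, 21]], [255, [-0.57, 0.572, 0], [0, 0, 21]], [255, [-0.57, 0.572, 0], [0, 0, 21]]])

```text
t: 1.1
eef_pos: [443.6, -173.1, 404.8]
tcp_rot: [-0.0, 3.141, 0.0]
force: [1.4, 0.0, -0.1]
finger_gap: 13.3
grip_force: 0.0
```

>>> apply_moves(deltas=[[255, [-0.126, 0.282, 0], [0, 0, 0]], [255, [-0.126, 0.282, 0], [0, 0, 0]], [255, [-0.126, 0.282, 0], [0, 0, 0]], [255, [-0.126, 0.282, 0], [0, 0, 0]], [255, [-0.126, 0.282, 0], [0, 0, 0]], [255, [-0.126, 0.282, 0], [0, 0, 0]], [255, [-0.126, 0.282, 0], [0, 0, 0]], [255, [-0.126, 0.282, 0], [0, 0, 0]], [255, [-0.126, 0.282, 0], [0, 0, 0]], [255, [-0.126, 0.282, 0.05], [0, 0, 0]], [255, [-0.126, 0.282, 0.06], [0, 0, 0]], [255, [-0.126, 0.282, 0.06], [0, 0, 0]]])

```text
t: 2.1
eef_pos: [567.7, 106.0, 339.9]
tcp_rot: [-0.001, -3.134, 0.004]
force: [-0.4, 0.4, 0.9]
finger_gap: 0.3
grip_force: 0.0
```

```bash
python3 - <<'E'
from h import *
s=robot.get_state();p=s["eef_pos"];print(p,s["tcp_rot"],s["finger_gap"],s["qpos"])
a=cv2.imwrite
t=robot.camera("top")[:,:,::-1];d=robot.camera("side")[:,:,::-1]
print("tip px",px("top",p-[0,0,178]),px("side",p-[0,0,178]))
up=lambda a:cv2.resize(a,None,fx=4,fy=4,interpolation=cv2.INTER_CUBIC)
cv2.imwrite("pics/w1.png",np.hstack([up(t[160:300,170:270]),up(d[120:260,220:320])]))
E
```

```text
[567.67719708 106.00670114 339.93133724] [-1.00809789e-03 -3.13377360e+00  4.25336192e-03] 0.3444172106312898 [ 5.22598906e-01  2.53080935e-01 -2.93776948e-01 -1.80767342e-03
 -1.03206634e+00 -2.09310488e+00]
tip px [246.80376952 226.04870262] [275.88910537 203.48554221]
```

View pics/w1.png

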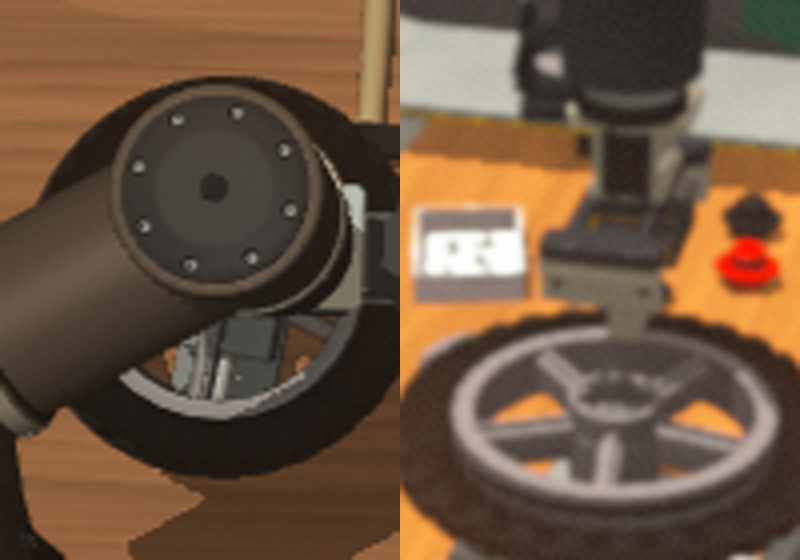

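The closed fingers are above the far-side window, and the side view shows them clear of the spokes and hub. Next I'll lower them into the window.

>>> apply_moves(deltas=[[255, [0, 0, 0.015], [0, 0, 0]], [255, [0, 0, 0.03], [0, 0, 0]], [255, [0, 0, 0.045], [0, 0, 0]], [255, [0, 0, 0.047], [0, 0, 0]], [255, [0, 0, 0.047], [0, 0, 0]]])

```text
t: 2.62
eef_pos: [569.8, 106.7, 298.7]
tcp_rot: [-0.0, 3.141, -0.0]
force: [-0.3, 0.9, 0.1]
finger_gap: 0.6
grip_force: 0.0
```

>>> apply_moves(deltas=[[255, [-0.015, 0.004, 0], [0, 0, 0]], [255, [-0.029, 0.0125, 0], [0, 0, 0]], [255, [-0.04, 0.024, 0], [0, 0, 0]], [255, [-0.048, 0.038, 0], [0, 0, 0]], [255, [-0.0515, 0.053, 0], [0, 0, 0]], [255, [-0.0515, 0.069, 0], [0, 0, 0]], [255, [-0.047, 0.0845, 0], [0, 0, 0]], [255, [-0.039, 0.098, 0], [0, 0, 0]], [255, [-0.0275, 0.109, 0], [0, 0, 0]], [255, [-0.0135, 0.117, 0], [0, 0, 0]], [255, [0.002, 0.121, 0], [0, 0, 0]], [255, [0.018, 0.1205, 0], [0, 0, 0]]])

```text
t: 3.62
eef_pos: [550.3, 228.9, 298.3]
tcp_rot: [-0.002, 3.14, 0.001]
force: [-0.2, 0.2, 0.3]
finger_gap: 0.2
grip_force: 0.0
```

>>> apply_moves(deltas=[[255, [0.015, -0.004, 0], [0, 0, 0]], [255, [0.029, -0.0125, 0], [0, 0, 0]], [255, [0.04, -0.024, 0], [0, 0, 0]], [255, [0.048, -0.038, 0], [0, 0, 0]], [255, [0.0515, -0.053, 0], [0, 0, 0]], [255, [0.0515, -0.069, 0], [0, 0, 0]], [255, [0.047, -0.0845, 0], [0, 0, 0]], [255, [0.039, -0.098, 0], [0, 0, 0]], [255, [0.0275, -0.109, 0], [0, 0, 0]], [255, [0.0135, -0.117, 0], [0, 0, 0]], [255, [-0.002, -0.121, 0], [0, 0, 0]], [255, [-0.018, -0.1205, 0], [0, 0, 0]]])

```text
t: 4.62
eef_pos: [568.9, 105.9, 297.9]
tcp_rot: [-0.001, -3.14, -0.0]
force: [-1.0, 1.1, -0.5]
finger_gap: 0.2
grip_force: 0.2
```

>>> apply_moves(deltas=[[255, [-0.015, 0.004, 0], [0, 0, 0]], [255, [-0.029, 0.0125, 0], [0, 0, 0]], [255, [-0.04, 0.024, 0], [0, 0, 0]], [255, [-0.048, 0.038, 0], [0, 0, 0]], [255, [-0.0515, 0.053, 0], [0, 0, 0]], [255, [-0.0515, 0.053, 0], [0, 0, 0]], [255, [-0.0515, 0.053, 0], [0, 0, 0]]])

```text
t: 5.2
eef_pos: [621.2, 162.0, 297.9]
tcp_rot: [-0.002, 3.139, 0.005]
force: [1.7, 3.5, -2.3]
finger_gap: 0.6
grip_force: 1.4
```

>>> apply_moves(deltas=[[255, [0, 0, -0.04], [0, 0, 0]], [255, [0, 0, -0.08], [0, 0, 0]], [255, [0, 0, -0.1], [0, 0, 0]], [80, [0.069, -0.569, -0.1], [0, 0, 0]], [80, [0.069, -0.569, -0.1], [0, 0, 0]], [80, [0.069, -0.569, -0.1], [0, 0, 0]], [80, [0.069, -0.569, -0.1], [0, 0, 0]], [80, [0.069, -0.569, -0.1], [0, 0, 0]], [80, [0.069, -0.569, -0.1], [0, 0, 0]], [80, [0.069, -0.569, -0.1], [0, 0, 0]], [80, [0.069, -0.569, -0.1], [0, 0, 0]], [80, [0.069, -0.569, -0.1], [0, 0, 0]]])

```text
t: 6.2
eef_pos: [574.5, -214.0, 398.3]
tcp_rot: [-0.001, 3.141, 0.0]
force: [0.7, 0.4, -0.1]
finger_gap: 54.8
grip_force: 0.0
```

>>> apply_moves(deltas=[[70, [0.0225, -0.193, 0], [0, 0, 0]], [70, [0.0225, -0.193, 0], [0, 0, 0]], [70, [0.0225, -0.193, 0], [0, 0, 0]], [70, [0.0225, -0.193, 0], [0, 0, 0]], [70, [0.0225, -0.193, 0], [0, 0, 0]], [70, [0.0225, -0.193, 0.04], [0, 0, 0]], [70, [0.0225, -0.193, 0.08], [0, 0, 0]], [70, [0.0225, -0.193, 0.12], [0, 0, 0]], [70, [0.0225, -0.193, 0.15], [0, 0, 0]], [70, [0.0225, -0.193, 0.15], [0, 0, 0]], [70, [0.0225, -0.193, 0.15], [0, 0, 0]]])

```text
t: 7.12
eef_pos: [552.8, -405.1, 246.9]
tcp_rot: [0.001, -3.138, -0.002]
force: [0.5, 0.3, 1.0]
finger_gap: 63.7
grip_force: 0.0
```

```bash
python3 - <<'E'
from h import *
s=robot.get_state();p=s["eef_pos"];print(p,s["tcp_rot"],s["finger_gap"])
t=robot.camera("top")[:,:,::-1];d=robot.camera("side")[:,:,::-1]
cv2.imwrite("pics/w2_top.png",t)
up=lambda a,k:cv2.resize(a,None,fx=k,fy=k,interpolation=cv2.INTER_CUBIC)
I=up(d[110:210,260:360],4)
for q in (p-[0,0,178],p-[0,0,159],[552,-407,38]):
    u=(px("side",q)-[260,110])*4; cv2.circle(I,tuple(int(x) for x in u),3,(0,255,0),-1)
cv2.imwrite("pics/w2.png",np.hstack([up(t[180:280,175:275],4),I]))
E
```

```text
[ 552.81572197 -405.08751472  246.89799223] [ 8.10146176e-04 -3.13836509e+00 -1.51681103e-03] 63.69099183494113
```

View pics/w2.png

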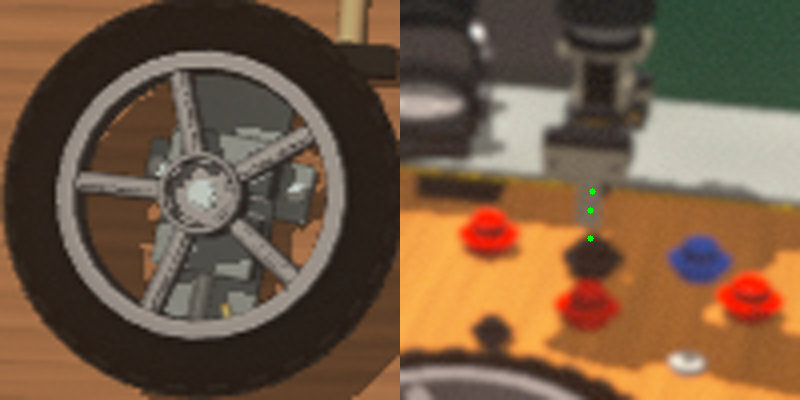

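Both checks pass. A spoke now stands at 11°, as expected after about 418° of wheel turn, and the gripper is over the black cap (top at about (590,238) in the crop). Now I'll descend and close.

>>> apply_moves(deltas=[[70, [0, 0, 0.015], [0, 0, 0]], [70, [0, 0, 0.03], [0, 0, 0]], [70, [0, 0, 0.04], [0, 0, 0]], [70, [0, 0, 0.045], [0, 0, 0]], [70, [0, 0, 0.045], [0, 0, 0]], [70, [0, 0, 0.045], [0, 0, 0]]])

```text
t: 7.72
eef_pos: [553.9, -405.5, 203.9]
tcp_rot: [-0.001, 3.14, -0.001]
force: [-0.0, -0.6, 0.1]
finger_gap: 63.3
grip_force: 0.0
```

>>> apply_moves(deltas=[[70, [0.001, -0.001, 0.003], [0, 0, 0]], [70, [0.001, -0.001, 0.003], [0, 0, 0]], [255, [0.001, -0.001, 0.003], [0, 0, 0]], [255, [0.001, -0.001, 0.003], [0, 0, 0]], [255, [0.001, -0.001, 0.003], [0, 0, 0]], [255, [0.001, -0.001, 0.003], [0, 0, 0]], [255, [0.001, -0.001, 0.003], [0, 0, 0]], [255, [0.001, -0.001, 0.003], [0, 0, 0]]])

```text
t: 8.38
eef_pos: [552.6, -406.4, 199.8]
tcp_rot: [-0.001, 3.141, -0.0]
force: [-0.1, 0.5, 0.4]
finger_gap: 34.7
grip_force: 30.0
```

Cap gripped (gap about 35 mm, 30 N). I'll lift it and refine the hub centre by fitting the hub ring in both views.

>>> apply_moves(deltas=[[255, [0, 0, -0.02], [0, 0, 0]], [255, [0, 0, -0.06], [0, 0, 0]], [255, [0, 0, -0.1], [0, 0, 0]], [255, [0, 0, -0.14], [0, 0, 0]], [255, [0, 0, -0.18], [0, 0, 0]], [255, [0, 0, -0.2], [0, 0, 0]], [255, [0, 0, -0.2], [0, 0, 0]], [255, [0, 0, -0.2], [0, 0, 0]]])

```text
t: 9.05
eef_pos: [552.5, -406.3, 401.5]
tcp_rot: [-0.0, 3.138, -0.002]
force: [0.3, 0.1, -1.6]
finger_gap: 35.1
grip_force: 30.0
```

```bash
cat > fit.py <<'E'
from h import *
from scipy.ndimage import map_coordinates, gaussian_filter
from scipy.optimize import minimize
a=np.linspace(0,2*np.pi,180,endpoint=False)
def score(im,n,c,r,z,dr=1.5):
    R,t,f,cx,cy=cam(n)
    def samp(rr):
        X=np.stack([c[0]+rr*np.cos(a),c[1]+rr*np.sin(a),0*a+z]); p=R@X+t[:,None]
        return map_coordinates(im,[f*p[1]/p[2]+cy,f*p[0]/p[2]+cx],order=1)
    return np.mean(samp(r-dr)-samp(r+dr))
def fit(im,n,c0,r,z,sign=1,span=8):
    im=gaussian_filter(im.astype(float),.7)
    g=[(sign*score(im,n,(c0[0]+i,c0[1]+j),r,z),i,j) for i in np.arange(-span,span+.1,.5) for j in np.arange(-span,span+.1,.5)]
    b=max(g); return c0[0]+b[1],c0[1]+b[2],b[0]
E
python3 - <<'E'
from fit import *
for f,n in(("top0","top"),("w2_top","top"),("side0","side")):
    im=cv2.imread(f"pics/{f}.png").max(2)
    print(f,[fit(im,n,(561,169),r,z,s) for r,z,s in((31,153,1),(25.5,153,-1),(94,138,-1),(94,145,-1))])
im=cv2.imread("pics/top0.png").max(2); print("cap",[fit(im,"top",(552,-407),r,z,-1) for r,z in((31,20),(31,16))])
s=robot.get_state(); print(s["eef_pos"],s["tcp_rot"],s["finger_gap"],s["force"])
E
```

```text
Traceback (most recent call last):
  File "fit.py", line 13, in fit
    g=[(sign*score(im,n,(c0[0]+i,c0[1]+j),r,z),i,j) for i in np.arange(-span,span+.1,.5) for j in np.arange(-span,span+.1,.5)]
             ~~~~~^^^^^^^^^^^^^^^^^^^^^^^^^^^^
  File "fit.py", line 6, in score
    R,t,f,cx,cy=cam(n)
                ~~~^^^
  File "h.py", line 4, in cam
    m=robot.camera_model(n); f=210/np.tan(np.radians(m["vertical_fov"]/2)); return m["R"],m["t"],f,m["cx"],m["cy"]
ValueError: time passes only in moves, steps and waits
```

```bash
sed -i 's/^def cam/from functools import lru_cache\n@lru_cache\ndef cam/' h.py
python3 - <<'E'
from fit import *
for f,n in(("top0","top"),("w2_top","top"),("side0","side")):
    im=cv2.imread(f"pics/{f}.png").max(2)
    print(f,[tuple(np.round(fit(im,n,(561,169),r,z,s),1)) for r,z,s in((31,153,1),(25.5,153,-1),(94,138,-1),(94,145,-1))])
im=cv2.imread("pics/top0.png").max(2); print("cap",[fit(im,"top",(552,-407),r,z,-1) for r,z in((31,20),(31,16))])
E
```

```text
top0 [(np.float64(563.5), np.float64(174.5), np.float64(13.5)), (np.float64(562.5), np.float64(173.5), np.float64(7.0)), (np.float64(563.0), np.float64(174.5), np.float64(27.4)), (np.float64(562.5), np.float64(173.0), np.float64(29.6))]
w2_top [(np.float64(563.5), np.float64(175.0), np.float64(13.5)), (np.float64(562.5), np.float64(174.0), np.float64(8.9)), (np.float64(563.0), np.float64(174.5), np.float64(29.1)), (np.float64(562.5), np.float64(173.0), np.float64(31.5))]
side0 [(np.float64(560.0), np.float64(171.5), np.float64(15.5)), (np.float64(561.0), np.float64(163.0), np.float64(3.2)), (np.float64(562.0), np.float64(161.0), np.float64(19.6)), (np.float64(559.5), np.float64(172.0), np.float64(19.3))]
cap [(np.float64(554.5), np.float64(-405.5), np.float64(34.16085592178027)), (np.float64(554.5), np.float64(-407.0), np.float64(33.80661843256236))]
```

>>> apply_moves(deltas=[[255, [-0.0005, 0.03, 0], [0, 0, 0]], [255, [-0.001, 0.07, 0], [0, 0, 0]], [255, [-0.0085, 0.58, 0], [0, 0, 0]], [255, [-0.0085, 0.58, 0], [0, 0, 0]], [255, [-0.0085, 0.58, 0], [0, 0, 0]], [255, [-0.0085, 0.58, 0], [0, 0, 0]], [255, [-0.0085, 0.58, 0], [0, 0, 0]], [255, [-0.0085, 0.58, 0], [0, 0, 0]], [255, [-0.0085, 0.58, 0], [0, 0, 0]], [255, [-0.0085, 0.58, 0], [0, 0, 0]], [255, [-0.0085, 0.58, 0], [0, 0, 0]], [255, [-0.0085, 0.58, 0], [0, 0, 0]]])

```text
t: 10.05
eef_pos: [558.6, 82.2, 398.2]
tcp_rot: [0.0, -3.139, 0.001]
force: [1.2, 0.5, -1.4]
finger_gap: 34.8
grip_force: 30.0
```

>>> apply_moves(deltas=[[255, [-0.0015, 0.04, 0], [0, 0, 0]], [255, [-0.002, 0.075, 0], [0, 0, 0]], [255, [-0.002, 0.0915, 0], [0, 0, 0]], [255, [-0.002, 0.0915, 0.02], [0, 0, 0]], [255, [-0.002, 0.0915, 0.033], [0, 0, 0]], [255, [-0.002, 0.0915, 0.033], [0, 0, 0]], [255, [-0.002, 0.0915, 0.033], [0, 0, 0]], [255, [-0.002, 0.0915, 0.033], [0, 0, 0]], [255, [-0.002, 0.0915, 0.033], [0, 0, 0]], [255, [-0.002, 0.0915, 0.033], [0, 0, 0]]])

```text
t: 10.88
eef_pos: [561.7, 171.5, 367.5]
tcp_rot: [0.0, 3.14, 0.001]
force: [-0.3, 0.2, 0.4]
finger_gap: 34.9
grip_force: 30.0
```

```bash
python3 - <<'E'
from fit import *
s=robot.get_state();p=s["eef_pos"];print(p,s["tcp_rot"],s["finger_gap"],s["force"])
d=robot.camera("side")[:,:,::-1]; cv2.imwrite("pics/s3.png",d)
I=cv2.resize(d[140:240,210:340],None,fx=6,fy=6,interpolation=cv2.INTER_CUBIC)
def ring(c,r,z,col):
    q=np.array([(px("side",[c[0]+r*np.cos(k),c[1]+r*np.sin(k),z])-[210,140]+.5)*6 for k in a]); cv2.polylines(I,[np.round(q*16).astype(np.int32)],True,col,1,cv2.LINE_AA,4)
ring((561,173),31,153,(0,255,0)); 
for r,z in((31,p[2]-200+18),(18,p[2]-200+30)): ring((p[0],p[1]),r,z,(255,255,0))
cv2.imwrite("pics/s3z.png",I)
for z in(16,20): print(fit(d.max(2),"side",(p[0],p[1]),31,p[2]-200+z,-1))
E
```

```text
[561.71013892 171.49029631 367.5369396 ] [4.53202439e-04 3.14042465e+00 1.10170181e-03] 34.93488831688301 [-0.31197981  0.24166919  0.39787982]
(np.float64(560.7101389233372), np.float64(169.49029630799845), np.float64(6.456617968126349))
(np.float64(559.2101389233372), np.float64(175.99029630799845), np.float64(6.59377429304011))
```

View pics/s3z.png

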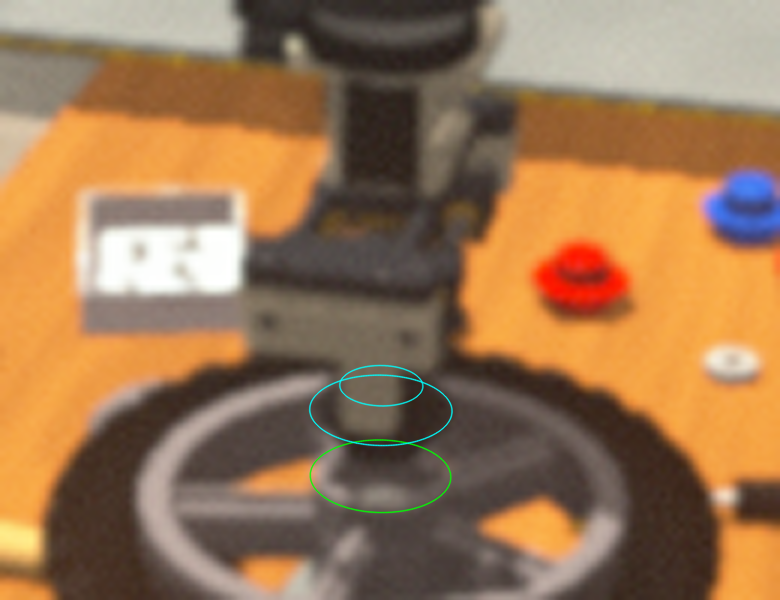

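The cap is held level about 14 mm above the hub mouth and looks centred on the green hub ring to within a couple of mm. I'll descend gently and watch the forces.

>>> apply_moves(deltas=[[255, [0, 0, 0.006], [0, 0, 0]], [255, [0, 0, 0.012], [0, 0, 0]], [255, [0, 0, 0.014], [0, 0, 0]], [255, [0, 0, 0.014], [0, 0, 0]]])

```text
t: 11.27
eef_pos: [561.2, 171.6, 351.6]
tcp_rot: [0.0, -3.14, 0.001]
force: [-0.1, 1.4, -0.0]
finger_gap: 34.6
grip_force: 30.0
```

>>> apply_moves(deltas=[[255, [0, 0, 0.002], [0, 0, 0]], [255, [0, 0, 0.002], [0, 0, 0]]])

```text
t: 11.43
eef_pos: [561.4, 171.8, 350.3]
tcp_rot: [0.0, -3.141, 0.0]
force: [-0.4, -0.2, -1.1]
finger_gap: 35.1
grip_force: 30.0
```

>>> apply_moves(deltas=[[255, [0, 0, 0.002], [0, 0, 0]], [255, [0, 0, 0.002], [0, 0, 0]]])

```text
t: 11.6
eef_pos: [561.4, 171.8, 348.4]
tcp_rot: [0.0, -3.141, 0.0]
force: [0.1, -0.7, -0.3]
finger_gap: 35.1
grip_force: 30.0
```

>>> apply_moves(deltas=[[255, [0, 0, 0.001], [0, 0, 0]], [255, [0, 0, 0.001], [0, 0, 0]]])

```text
t: 11.77
eef_pos: [561.4, 171.8, 347.6]
tcp_rot: [0.0, -3.141, 0.0]
force: [-0.6, 0.0, -1.0]
finger_gap: 35.1
grip_force: 30.0
```

>>> apply_moves(deltas=[[255, [0, 0, 0.001], [0, 0, 0]], [255, [0, 0, 0.001], [0, 0, 0]]])

```text
t: 11.93
eef_pos: [561.4, 171.8, 346.8]
tcp_rot: [-0.001, 3.141, 0.0]
force: [-1.0, -0.3, 1.6]
finger_gap: 35.2
grip_force: 30.0
```

>>> apply_moves(deltas=[[255, [0, 0, 0.001], [0, 0, 0]], [255, [0, 0, 0.001], [0, 0, 0]]])

```text
t: 12.1
eef_pos: [561.4, 171.9, 346.1]
tcp_rot: [-0.001, 3.141, 0.0]
force: [-2.6, 0.5, 3.6]
finger_gap: 34.7
grip_force: 30.0
```

Contact came where expected, with a sideways push towards -x, so I'll shift 1.5 mm that way and watch.

>>> apply_moves(deltas=[[255, [0.0015, 0, 0], [0, 0, 0]], [255, [0.0015, 0, 0], [0, 0, 0]], [255, [0.0015, 0, 0], [0, 0, 0]]])

```text
t: 12.35
eef_pos: [560.3, 171.9, 346.1]
tcp_rot: [-0.001, 3.14, 0.001]
force: [0.4, -0.1, 4.1]
finger_gap: 35.1
grip_force: 30.0
```

>>> apply_moves(deltas=[[255, [0, 0, 0.001], [0, 0, 0]], [255, [0, 0, 0.001], [0, 0, 0]]])

```text
t: 12.52
eef_pos: [560.5, 172.0, 345.7]
tcp_rot: [-0.001, 3.14, 0.001]
force: [0.5, -0.7, 6.8]
finger_gap: 34.6
grip_force: 30.0
```

Centred now, with almost no sideways force. I'll press on.

>>> apply_moves(deltas=[[255, [0, 0, 0.001], [0, 0, 0]], [255, [0, 0, 0.002], [0, 0, 0]], [255, [0, 0, 0.002], [0, 0, 0]]])

```text
t: 12.77
eef_pos: [560.6, 172.0, 344.1]
tcp_rot: [-0.001, 3.139, 0.001]
force: [1.2, -0.1, 7.7]
finger_gap: 34.8
grip_force: 30.0
```

>>> apply_moves(deltas=[[255, [0, 0, 0.001], [0, 0, 0]], [255, [0, 0, 0.002], [0, 0, 0]], [255, [0, 0, 0.002], [0, 0, 0]]])

```text
t: 13.02
eef_pos: [559.7, 171.8, 340.0]
tcp_rot: [0.0, -3.141, 0.0]
force: [0.7, 1.1, -2.4]
finger_gap: 34.6
grip_force: 30.0
```

The force dropped: it snapped. I'll follow down until it seats.

>>> apply_moves(deltas=[[255, [0, 0, 0.001], [0, 0, 0]], [255, [0, 0, 0.002], [0, 0, 0]], [255, [0, 0, 0.002], [0, 0, 0]]])

```text
t: 13.27
eef_pos: [560.0, 171.8, 338.0]
tcp_rot: [0.0, -3.141, 0.0]
force: [2.7, 1.7, -2.7]
finger_gap: 35.0
grip_force: 30.0
```

>>> apply_moves(deltas=[[255, [0, 0, 0.001], [0, 0, 0]], [255, [0, 0, 0.002], [0, 0, 0]], [255, [0, 0, 0.002], [0, 0, 0]]])

```text
t: 13.52
eef_pos: [560.0, 171.8, 336.8]
tcp_rot: [-0.0, 3.141, -0.0]
force: [2.2, -0.0, -0.4]
finger_gap: 34.7
grip_force: 30.0
```

>>> apply_moves(deltas=[[255, [0, 0, 0.001], [0, 0, 0]], [255, [0, 0, 0.001], [0, 0, 0]], [255, [0, 0, 0.001], [0, 0, 0]]])

```text
t: 13.77
eef_pos: [560.0, 171.8, 336.6]
tcp_rot: [-0.001, 3.141, 0.0]
force: [-0.9, -0.3, 5.8]
finger_gap: 34.7
grip_force: 30.0
```

>>> apply_moves(deltas=[[255, [0, 0, 0.001], [0, 0, 0]], [255, [0, 0, 0.001], [0, 0, 0]], [255, [0, 0, 0.001], [0, 0, 0]]])

```text
t: 14.02
eef_pos: [559.9, 171.8, 336.6]
tcp_rot: [-0.001, 3.14, 0.001]
force: [-3.4, -0.5, 12.1]
finger_gap: 34.3
grip_force: 30.0
```

>>> apply_moves(deltas=[[255, [0, 0, 0], [0, 0, 0]], [255, [0, 0, 0], [0, 0, 0]], [255, [0, 0, 0], [0, 0, 0]], [255, [0, 0, 0], [0, 0, 0]], [255, [0, 0, 0], [0, 0, 0]], [255, [0, 0, 0], [0, 0, 0]]])

```text
t: 14.52
eef_pos: [559.9, 171.8, 336.6]
tcp_rot: [-0.001, 3.14, 0.001]
force: [-5.1, 0.2, 12.7]
finger_gap: 34.9
grip_force: 30.0
```

```bash
python3 - <<'E'
from h import *
d=robot.camera("side")[:,:,::-1]
cv2.imwrite("pics/end.png",cv2.resize(d[150:250,210:340],None,fx=6,fy=6,interpolation=cv2.INTER_CUBIC))
s=robot.get_state();print(s["eef_pos"],s["force"],s["grip_force"])
E
```

```text
[559.9311711  171.78437902 336.61979096] [-4.32075674  0.45545413 13.16115056] 30.002315944293514
```

View pics/end.png

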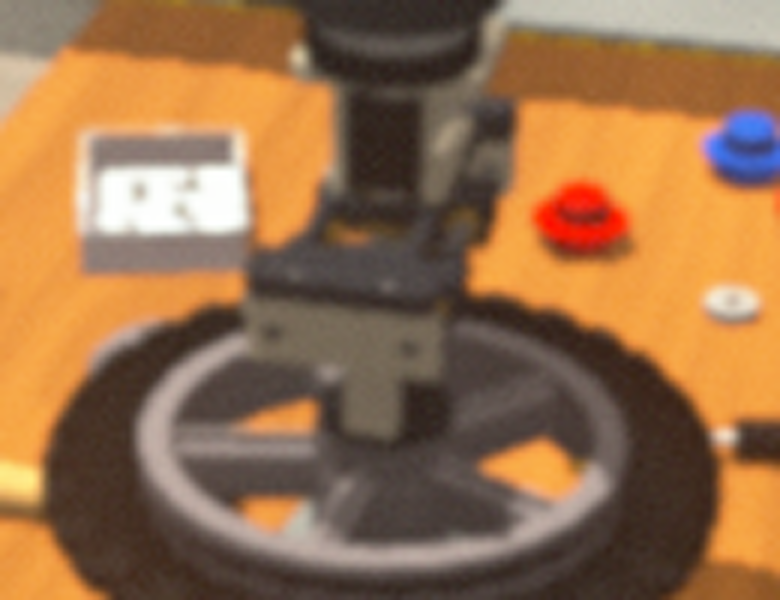

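The picture shows the cap's flange flat on the hub ring, centred at about (384,415), with the grip still holding it. The press is steady at about 13 N and the height is as expected, so I'll hand in.

```bash
python3 -c "
from cell import robot
print(robot.close_job())"
```

```text
the job is handed in; nothing more can be done
None
```

The job is handed in with no verdict returned: I turned the wheel about 418°, and the larger cap snapped flush into the hub, where the gripper still holds it down with about 13 N (a little over the 10 N asked); I saw no sign of anything else on the bench being disturbed.

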